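# Fit a belt wheel and bring its circlip to the groove

### The arm

A 6-joint arm with a two-finger parallel gripper is mounted at the origin on a cart in front of the work surface, level with it; the furniture and walls round the work are solid. World frame = base frame: x ahead of the robot, y to its left, z up, the work surface at z = 0. Lengths are in m, angles in rad, forces in N, time in s.
With the tool pointing down it reaches from about 0.3 to 0.875 m from the base axis. Payload 6.4 kg.
Tool frame: the origin (TCP) lies midway between the tips of the shut fingers; the grasp point (between the pads) lies 19 mm behind it; z points along the fingers, y is the line along which they close (so a half turn about z gives the same grasp; the last joint's range is limited). The gripper opens to 85 mm and grips with 20 to 120 N. Pads are 22 mm wide; open, the fingers measure 114 mm over their backs; the gripper's body (76 mm by 85 mm) begins 54 mm behind the grasp point. The pads swing forward as they close: fully open they stand 13 mm farther back than shut.
Start: joints at [1.085, 0.181, 1.607, -0, 1.354, -0.206], TCP at [0.159, 0.553, 0.231] pointing down, gripper open.
Joint ranges: [-2.99, 2.99], [-0.89, 2.07], [0.3, 2.58], [-1.14, 4.28], [0, 2.63], [-3.12, 3.12]. Speed limits (rad/s): [2.57, 2.57, 3.01, 3.14, 3.14, 3.14].

### API

Orientations are given as a unit quaternion [w, x, y, z].
In Python, from bench import ctrl gives the robot as it stands. The module is installed in compiled form; this text tells all that it offers.
- The arm moves only by the tool move_arm, never from a script. Its argument "plan" is one flat list of numbers, 6 for each row, row after row: the shift along the world's x, y, z in units of 50 mm (1.0 is 50 mm), then the turn, a rotation vector about the world's x, y, z in rad. A call has 1 to 10 rows; each row is the pose to reach, as a shift and turn from the pose commanded when the call began; what a row does not reach only later rows make up. A row lasts 1/8 s, in which the tool goes at most 62.5 mm and 10.7 degrees, less where a joint would pass 70% of its speed; a pose out of reach is approached as far as the arm can. A call with a gripper value outside its range is refused whole. "grip" is the finger opening in mm, from 0 to 85.4, set as the call begins (left out, the last holds). The fingers move at their own pace and stop on an object; the grip force is fixed at half the most. Time passes only in rows, so rows that repeat a pose let the fingers close. It gives the time, the measured TCP pose, the force, the opening and the grip force at its end, in the units of the state.
- ctrl.get_obs(): the state, without advancing time (a new reading comes with each control period).
- ctrl.camera(name): name is "scene" or "top"; returns a dict with "pixels" (400x640x3 uint8, red, green, blue), "fx", "fy", "cx", "cy" (pixels), "origin" and "attitude" of the camera in the world. Camera axes: x right, y down, z forward; pixel columns grow to the right and rows downward; lengths in m; the calibration is good to about 2 mm. A picture is of the moment at which its call begins. There is no depth.
- ctrl.hand_in(): hands the job in; it is judged then, once.
The state is a dict: "time_s": time; "q": joint angles; "dq": joint speeds; "joint_efforts": joint torques, N m; "eef_pos": TCP position; "eef_rot": TCP orientation; "wrist_force": force on the tool from outside, world axes, zero at the start; "torque": the same for the moment, N m; "opening": opening from 0.0 (shut) to 1.0 (fully open); "grasp_force": force on a finger pad.
Only numpy, scipy, OpenCV 4.12 (cv2) and the standard library are available. Lean on these libraries where they do the work, as an engineer would, in place of code of your own. Each camera call takes 0.05 s, during which the arm holds its last target. There are 200 camera calls.

### The job

Slide the toothed belt wheel, hub up, down the upright axle of the blue drive unit until it sits fully home on the shoulder, and let go of it. Then take the circlip pliers by both red handles, squeeze them fully so that the circlip on their tips is spread, bring it level over the axle tip and lower it into the height of the dark groove just above the wheel's hub. Finish while holding it there: keep the handles squeezed, the circlip spread level round the groove without pressing hard on wheel or axle, and leave the other things on the bench where they are.

Things in the scene. Friction and masses are not known exactly. Their poses are not given: they have to be found in the camera images.
- drive: fixed drive unit: blue housing 90x90 mm, 45 mm high, with an upright steel axle in its middle. Origin: centre of its underside, z up. On the housing top a shoulder (34 mm across) ends at height 51 mm; the axle is 24 mm across, with a groove (16 mm across) from 75 to 83 mm; above that again 24 mm across up to 92 mm, then a cone to 14 mm across at the tip, 99 mm
- axle_seat (a point): point on the axle's axis at the shoulder's top face, 51 mm above the bench: the wheel's underside comes to rest here
- groove (a point): point on the axle's axis in the middle of the groove's height, 79 mm above the bench
- axle_tip (a point): point on the axle's axis at its top end, 99 mm above the bench
- wheel: loose aluminium toothed belt wheel, 90 g, lying hub up: toothed rim 64 mm across and 10 mm high, hub 38 mm across that rises to 24 mm; through bore 27 mm. Origin: centre of its underside, z up along the bore. Grasp it round the hub (38 mm, 14 mm of it stands above the rim). Seated on the shoulder, its hub ends at the lower edge of the groove
- pliers: loose circlip pliers, 150 g, 185 mm long, lying flat; a brass-coloured round-wire circlip (wire 4 mm) stays fixed on the tips. Origin: on the pivot, at the underside; x points to the circlip, z up. Handles: 20 to 110 mm behind the pivot, 18 mm high, underside at z = 0. Squeezing them spreads the circlip, springs close it again. Balance point about 40 mm behind the pivot
- pliers_grip (a point): point midway between the handles, 60 mm behind the pivot, 9 mm above the pliers' underside: where to squeeze. Here the handles measure 50 mm over their outsides relaxed, 42 mm squeezed to the stop (then parallel). That takes about 8 N; a firm grip of 20 to 40 N is safe, the stop takes the rest
- ring_center (a point): centre of the spread circlip, at mid wire: 60 mm ahead of the pivot on the pliers' x axis, 2 mm above the pliers' underside. Fully spread, the opening is 29 mm across, relaxed only 21 mm; the axle is 24 mm
- pliers_left (a joint): turn of the left half (+y side), rad: 0 relaxed, 0.067 squeezed to the stop (up to 0.075 under a hard grip)
- pliers_right (a joint): turn of the right half (-y side), rad: 0 relaxed, 0.067 squeezed to the stop (up to 0.075 under a hard grip)
- phone: bystander: phone in a dark green folding case, 160x83x16 mm, lying; origin: centre of its underside
- conical_flask: bystander: conical glass flask with ball stopper, 68 mm across, 137 mm high; origin: centre of its underside
- vial: bystander: sample vial with white cap, 24 mm across, 58 mm high; origin: centre of its underside
- marker: bystander: felt marker with a black cap, 130x14x16 mm, lying; origin: centre of its underside
Not all that is in view belongs to the job. What is shaped like the wheel but green or pink is not meant.

How it is judged:
On the way, in this order (a step that is already met when the one before it is completed fails the run):
1. the wheel sits home on the shoulder (axis within 3 mm, underside within 3 mm of it) and is let go (horizontal distance between wheel and axle_seat below 0.003 m and z of wheel in the frame of axle_seat below 0.003 m and angle between wheel's own z axis and vertical below 0.06 rad and contact force between the fingers and wheel below 0.1 N), for 0.2 s.
2. the circlip is spread (both halves above 0.052 rad) above the axle tip, its centre within 25 mm of the axis (value of joint each of pliers_left, pliers_right above 0.052 rad and horizontal distance between ring_center and axle_tip below 0.025 m and z of ring_center in the frame of axle_tip above 0 m), for 0.1 s.
At the end, for the whole second after the job is handed in: Wheel home on the shoulder (within 3 mm, level); fingers holding the pliers squeezed (over 4 N, both halves over 0.052 rad), circlip within 6 mm of the axle axis and 4 mm of mid-groove height, pliers still and level within 0.12 rad, pressing under 10 N on wheel and drive (horizontal distance between wheel and axle_seat below 0.003 m and z of wheel in the frame of axle_seat below 0.003 m and angle between wheel's own z axis and vertical below 0.06 rad and value of joint each of pliers_left, pliers_right above 0.052 rad and horizontal distance between ring_center and groove below 0.006 m and z of ring_center in the frame of groove between -0.004 and 0.004 m and angle between pliers's own z axis and vertical below 0.12 rad and contact force between the fingers and pliers above 4 N and contact force between pliers and drive below 10 N and contact force between pliers and wheel below 10 N and linear speed of pliers below 0.03 m/s); the arm keeps its last pose, push and grip.
It fails at once if the pliers press on the drive unit or the wheel with more than 40 N (contact force between pliers and drive above 40 N or contact force between pliers and wheel above 40 N).
It fails at once if the phone in a dark green case is moved by more than 30 mm (distance of phone from where it was at the start of the episode above 0.03 m).
It fails at once if the stoppered conical flask is moved by more than 30 mm (distance of conical_flask from where it was at the start of the episode above 0.03 m).
It fails at once if the sample vial is moved by more than 30 mm (distance of vial from where it was at the start of the episode above 0.03 m).
It fails at once if the felt marker is moved by more than 30 mm (distance of marker from where it was at the start of the episode above 0.03 m).
It also fails if it takes over 54 s, if anything falls off the work surface, if the arm or the gripper's body presses on something with over 40 N, if the wrist force passes 120 N, or if a joint passes its speed limit or range.

## Working session

There is one attempt and no reset: what is moved stays moved. The work goes in short steps, Python scripts to look and compute and a tool call to move; the robot and the scene stay as the last step left them, time stands still between calls to the robot, and variables do not carry over. Pictures are saved under pics/ and viewed, at most 12 in all, crops included, and the job is handed in when it is done.

Besides the shell and the picture viewer there is one more tool, called after ">>>" as name(argument=value, ...) on one line, values as JSON. move_arm: Moves the arm, as the interface text tells. Its arguments: {"type":"object","properties":{"plan":{"type":"array"},"grip":{"type":"number"}},"required":["plan"]}

```bash
mkdir -p pics; cat > h.py <<'E'
import numpy as np, cv2
from bench import ctrl
from scipy.spatial.transform import Rotation as R
def cam(n):
    c=ctrl.camera(n); a=np.array(c["attitude"],float)
    c["R"]=a if a.shape==(3,3) else R.from_quat(a.ravel()[[1,2,3,0]]).as_matrix()
    c["o"]=np.array(c["origin"]); return c
def p2w(c,u,v,z):
    d=c["R"]@np.array([(u-c["cx"])/c["fx"],(v-c["cy"])/c["fy"],1]); return c["o"]+d*(z-c["o"][2])/d[2]
def w2p(c,p):
    q=c["R"].T@(np.array(p)-c["o"]); return np.array([c["fx"]*q[0]/q[2]+c["cx"],c["fy"]*q[1]/q[2]+c["cy"]])
def save(c,f): cv2.imwrite(f,c["pixels"][:,:,::-1])
E
python3 - <<'E'
from h import *
for n in("top","scene"):
    c=cam(n); save(c,f"pics/{n}0.png"); print(n,c["fx"],c["cx"],c["cy"],c["o"],c["attitude"],c["R"])
o=ctrl.get_obs();print(o["time_s"],o["eef_pos"],o["eef_rot"],o["opening"])
E
```

```text
top 458.7743733926755 315.824634678316 203.28965111326954 [0.35031127 0.03763866 1.27515545] [ 0.06634624 -0.70098904  0.70683041 -0.06784768] [[-0.00842508 -0.98195787  0.18891203]
 [-0.99996362  0.00802211 -0.00289763]
 [ 0.00132988 -0.18892958 -0.98198974]]
scene 433.2928388358693 323.50366723051167 199.96872377924475 [-0.06500064 -0.53830748  0.73830756] [-0.40358377  0.81544824 -0.37706871  0.17315743] [[ 0.65567138 -0.47519298  0.58675947]
 [-0.7547271  -0.38987865  0.52761885]
 [-0.02195578 -0.78878785 -0.61427329]]
0.1 [0.1585226  0.55218123 0.23044845] [-2.80711755e-04  1.39449827e-01  9.90228795e-01 -7.74390687e-04] 1.0008012283522887
```

View pics/top0.png

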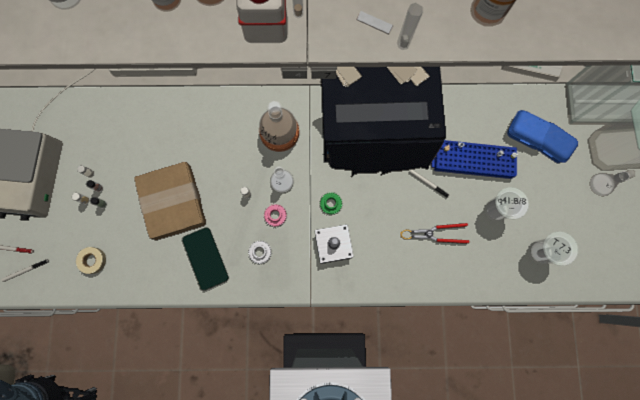

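View pics/scene0.png

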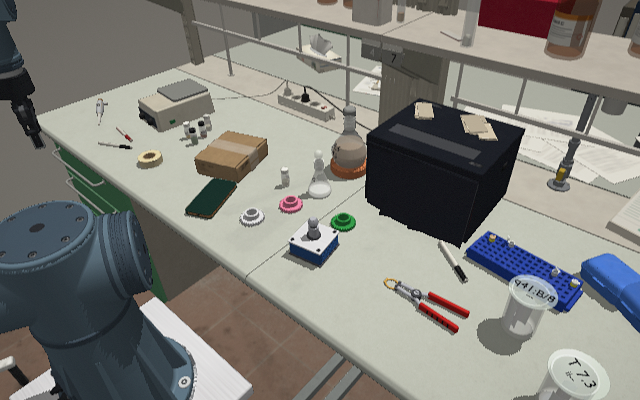

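The top view shows the wheel at about (260,252), the drive at (333,245), and the pliers from ring (406,234) to handles (468,227/241). The phone is at (205,260), the vial at (245,190), the flask at (281,180) and the marker at (428,183). I'll enlarge these areas next.

```bash
python3 - <<'E'
from h import *
c=cv2.imread("pics/top0.png"); s=cv2.imread("pics/scene0.png")
f=lambda i,x,y,w,h,k:cv2.resize(i[y:y+h,x:x+w],None,fx=k,fy=k,interpolation=cv2.INTER_CUBIC)
a=f(c,240,220,125,50,6)[:,:750]; b=f(c,395,215,80,35,6)
d=f(s,235,185,110,80,3)[:, :]; e=f(s,375,265,100,75,3)
m=np.zeros((590,800,3),np.uint8)
m[:300,:750]=a; m[305:515,:480]=b; m[305:305+240,485:485+310]=d[:240,:310]
cv2.imwrite("pics/crop1.png",m)
E
```

```text
(no output)
```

View pics/crop1.png

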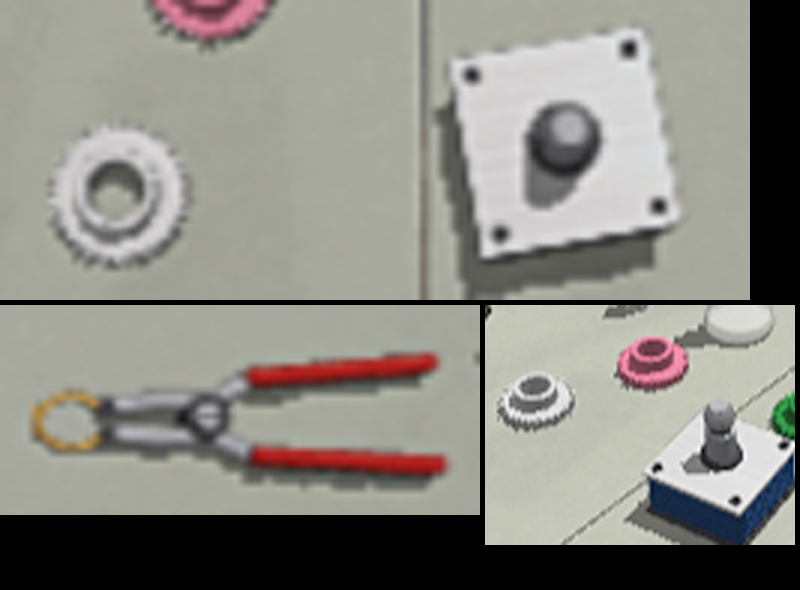

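```bash
python3 - <<'E'
from h import *
c=cam("top"); s=cam("scene")
A=lambda x,y:(240+(x+.5)/6-.5,220+(y+.5)/6-.5)
B=lambda x,y:(395+(x+.5)/6-.5,215+(y+.5)/6-.5)
S=lambda x,y:(235+(x+.5)/3-.5,185+(y+.5)/3-.5)
pr=lambda n,v:print(n,np.round(v,4))
pr("wheel rim",p2w(c,*A(119,195),.009)); pr("wheel bore top",p2w(c,*A(115,187),.024))
pr("scene rim",p2w(s,*S(51,96),.010));
pr("screws",p2w(c,*A(564.3,140.3),.045)); pr("outl",p2w(c,*A(564,142),.045));pr("tip",p2w(c,*A(569,129),.098))
pr("scene tip",p2w(s,*S(235,103),.097))
for n,x,y,z in(("ring",67,116,.002),("pivot",207,111,.016),("hA0",252,72,.014),("hA1",434,56,.014),("hB0",252,151,.014),("hB1",443,160,.014)): pr(n,p2w(c,*B(x,y),z))
for n,u,v in(("phone",205,260),("vial",245,192),("flask",281,182),("marker",428,184),("green",331,203),("pink",275,215),("cyl1",505,205),("box",383,120),("boxcorner",328,165)):pr(n,p2w(c,u,v,.0))
E
```

```text
wheel rim [0.4583 0.1904 0.009 ]
wheel bore top [0.4607 0.1904 0.024 ]
scene rim [0.4573 0.1862 0.01  ]
screws [ 0.478  -0.0129  0.045 ]
outl [ 0.4773 -0.0128  0.045 ]
tip [ 0.4774 -0.0128  0.098 ]
scene tip [ 0.479  -0.0153  0.097 ]
ring [ 0.5061 -0.2164  0.002 ]
pivot [ 0.5062 -0.2781  0.016 ]
hA0 [ 0.5244 -0.3004  0.014 ]
hA1 [ 0.5312 -0.3851  0.014 ]
hB0 [ 0.4878 -0.2983  0.014 ]
hB1 [ 0.4829 -0.3858  0.014 ]
phone [0.4385 0.3415 0.    ]
vial [0.63  0.235 0.   ]
flask [0.6583 0.1328 0.    ]
marker [ 0.6491 -0.2868  0.    ]
green [ 0.5961 -0.0091  0.    ]
pink [0.563  0.1491 0.    ]
cyl1 [ 0.5863 -0.5014  0.    ]
box [ 0.8428 -0.1653  0.    ]
boxcorner [ 0.7075 -0.0021  0.    ]
```

>>> move_arm(plan=[6.0, -7.27, -1.0, 0, 0, 0.28, 6.0, -7.27, -1.0, 0, 0, 0.28, 6.0, -7.27, -1.0, 0, 0, 0.28, 6.0, -7.27, -1.0, 0, 0, 0.28, 6.0, -7.27, -1.0, 0, 0, 0.28, 6.0, -7.27, -1.0, 0, 0, 0.28, 6.0, -7.27, -1.0, 0, 0, 0.28, 6.0, -7.27, -1.5, 0, 0, 0.28, 6.0, -7.27, -2.2, 0, 0, 0.28, 6.0, -7.27, -2.2, 0, 0, 0.28], grip=85)

```text
time_s: 1.45
eef_pos: [0.4565, 0.1882, 0.1187]
eef_rot: [-0.003, 0.001, 1.0, -0.0]
wrist_force: [-0.5, 1.1, -0.2]
opening: 0.998
grasp_force: 0.0
```

>>> move_arm(plan=[0, 0, -1.0, 0, 0, 0, 0, 0, -1.6, 0, 0, 0, 0, 0, -2.0, 0, 0, 0, 0, 0, -2.0, 0, 0, 0, 0, 0, -2.0, 0, 0, 0], grip=85)

```text
time_s: 2.08
eef_pos: [0.4599, 0.1898, 0.0229]
eef_rot: [0.001, -0.001, 1.0, 0.0]
wrist_force: [-0.5, 0.6, -0.8]
opening: 0.997
grasp_force: 0.0
```

```bash
python3 - <<'E'
from h import *
c=cam("top"); s=cam("scene");o=ctrl.get_obs();print(o["time_s"],o["eef_pos"],o["wrist_force"])
f=lambda i,x,y,w,h,k:cv2.resize(i[y:y+h,x:x+w],None,fx=k,fy=k,interpolation=cv2.INTER_CUBIC)
m=np.hstack([f(c["pixels"],225,210,75,75,5),f(s["pixels"],210,170,75,75,5)])
cv2.imwrite("pics/w1.png",m[:,:,::-1])
E
```

```text
2.175 [0.46003633 0.18960043 0.02293936] [-0.56120179 -1.02993752 -0.0120954 ]
```

View pics/w1.png

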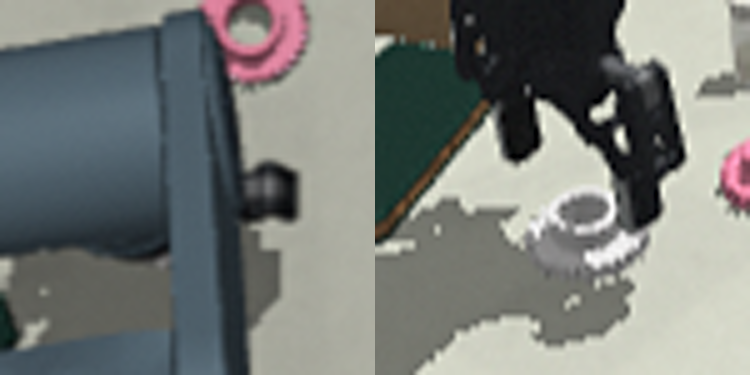

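The fingers straddle the wheel hub: tips at about (517,155) and (640,220) in the crop, hub at (585,212). I'll lower a little and close.

>>> move_arm(plan=[0, 0, -0.24, 0, 0, 0, 0, 0, -0.24, 0, 0, 0, 0, 0, -0.24, 0, 0, 0, 0, 0, -0.24, 0, 0, 0, 0, 0, -0.24, 0, 0, 0, 0, 0, -0.24, 0, 0, 0, 0, 0, -0.24, 0, 0, 0, 0, 0, -0.24, 0, 0, 0], grip=20)

```text
time_s: 3.18
eef_pos: [0.4586, 0.1891, 0.0095]
eef_rot: [-0.0, -0.0, 1.0, -0.0]
wrist_force: [-3.0, -0.4, 5.0]
opening: 0.421
grasp_force: 59.7
```

>>> move_arm(plan=[0, 0, 0.8, 0, 0, 0, 0, 0, 1.8, 0, 0, 0, 0, 0, 2.6, 0, 0, 0, 0.1, -1, 2.6, 0, 0, 0, 0.2, -2.0, 2.6, 0, 0, 0, 0.3, -3, 2.6, 0, 0, 0, 0.38, -4.05, 2.6, 0, 0, 0, 0.38, -4.05, 2.6, 0, 0, 0, 0.38, -4.05, 2.6, 0, 0, 0, 0.38, -4.05, 2.6, 0, 0, 0])

```text
time_s: 4.42
eef_pos: [0.4775, -0.0121, 0.139]
eef_rot: [-0.0, -0.001, 1.0, 0.0]
wrist_force: [0.4, 0.1, -0.5]
opening: 0.42
grasp_force: 60.5
```

```bash
python3 - <<'E'
from h import *
c=cam("top"); s=cam("scene");o=ctrl.get_obs();print(o["time_s"],o["eef_pos"],o["wrist_force"],o["opening"])
f=lambda i,x,y,w,h,k:cv2.resize(i[y:y+h,x:x+w],None,fx=k,fy=k,interpolation=cv2.INTER_CUBIC)
m=np.hstack([f(c["pixels"],300,205,70,100,5),f(s["pixels"],270,165,85,100,5)])
cv2.imwrite("pics/w2.png",m[:,:,::-1])
for z in(.099,.137,.161): print(w2p(c,[.478,-.0135,z]),w2p(s,[.478,-.0135,z]))
E
```

```text
4.525 [ 0.47762927 -0.01217239  0.13916321] [-0.28500181  1.09488876 -0.87938561] 0.4231291271216558
[334.69193011 240.79922613] [312.09499719 218.22469049]
[335.32877378 239.14062888] [311.44433315 205.20607295]
[335.75288749 238.03606608] [311.0169152  196.65420798]
```

View pics/w2.png

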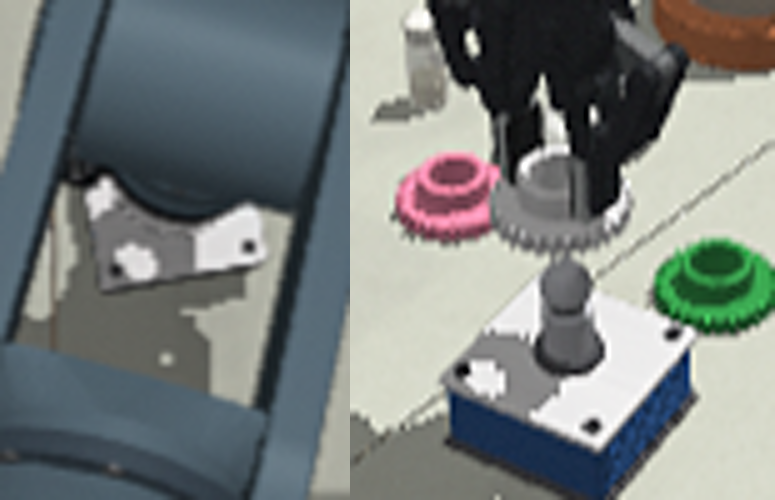

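```bash
python3 - <<'E'
from h import *
s=cam("scene")
t=np.linspace(0,6.28,200)
C=lambda p:((p-np.array([270,165])+.5)*5-.5+np.array([350,0]))
def ext(x,y,z,r):
    q=np.array([C(w2p(s,[x+r*np.cos(a),y+r*np.sin(a),z])) for a in t]); return np.round([q[:,0].min(),q[:,0].max(),q[:,1].min(),q[:,1].max()],0)
print("rim bottom",ext(.4776,-.0122,.1297,.032)); print("hub top",ext(.4776,-.0122,.1537,.019))
for d in((0,0),(.002,0),(0,.002)):
  x,y=.478+d[0],-.0135+d[1]
  print(d,"tip",ext(x,y,.099,.007),"ax92",ext(x,y,.092,.012),"sh51",ext(x,y,.051,.017),"box",[np.round(C(w2p(s,[x,y,.045])))])
E
python3 - <<'E'
import cv2
m=cv2.imread("pics/w2.png")[130:390,470:700]; cv2.imwrite("pics/w2z.png",cv2.resize(m,None,fx=2.2,fy=2.2))
E
```

```text
rim bottom [486. 629. 171. 261.]
hub top [512. 598. 147. 200.]
(0, 0) tip [547. 578. 258. 278.] ax92 [537. 589. 263. 297.] sh51 [530. 603. 322. 371.] box [array([567., 356.])]
(0.002, 0) tip [550. 581. 256. 276.] ax92 [540. 592. 261. 295.] sh51 [533. 605. 320. 369.] box [array([570., 353.])]
(0, 0.002) tip [544. 575. 256. 276.] ax92 [534. 586. 261. 295.] sh51 [527. 599. 320. 369.] box [array([564., 354.])]
```

View pics/w2z.png

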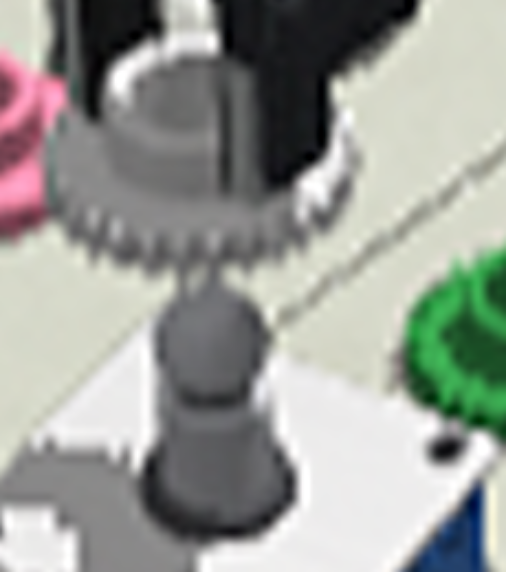

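Wheel and axle line up within about 1 mm: relative to my model, the rim is offset about +3 px and the axle about +3.5 px. Lowering in stages and watching the force.

>>> move_arm(plan=[0, 0, -0.3, 0, 0, 0, 0, 0, -0.5, 0, 0, 0, 0, 0, -0.65, 0, 0, 0, 0, 0, -0.75, 0, 0, 0, 0, 0, -0.82, 0, 0, 0, 0, 0, -0.82, 0, 0, 0])

```text
time_s: 5.32
eef_pos: [0.4777, -0.0134, 0.0982]
eef_rot: [-0.0, -0.0, 1.0, 0.0]
wrist_force: [0.5, 0.7, -1.4]
opening: 0.419
grasp_force: 60.5
```

>>> move_arm(plan=[0, 0, -0.2, 0, 0, 0, 0, 0, -0.4, 0, 0, 0, 0, 0, -0.55, 0, 0, 0, 0, 0, -0.65, 0, 0, 0, 0, 0, -0.7, 0, 0, 0, 0, 0, -0.72, 0, 0, 0, 0, 0, -0.72, 0, 0, 0])

```text
time_s: 6.2
eef_pos: [0.4779, -0.0134, 0.0624]
eef_rot: [0.0, -0.0, 1.0, -0.0]
wrist_force: [0.1, 0.9, -1.1]
opening: 0.418
grasp_force: 60.5
```

>>> move_arm(plan=[0, 0, -0.03, 0, 0, 0, 0, 0, -0.03, 0, 0, 0, 0, 0, -0.03, 0, 0, 0])

```text
time_s: 6.58
eef_pos: [0.4778, -0.0133, 0.0608]
eef_rot: [0.0, -0.0, 1.0, -0.0]
wrist_force: [1.0, 0.3, -0.9]
opening: 0.422
grasp_force: 60.5
```

>>> move_arm(plan=[0, 0, 0, 0, 0, 0, 0, 0, 0, 0, 0, 0, 0, 0, 0, 0, 0, 0, 0, 0, 0, 0, 0, 0], grip=60)

```text
time_s: 7.08
eef_pos: [0.4778, -0.0133, 0.0608]
eef_rot: [0.0, -0.0, 1.0, -0.0]
wrist_force: [0.2, 0.2, -0.1]
opening: 0.707
grasp_force: 0.0
```

>>> move_arm(plan=[0, 0, 0.5, 0, 0, 0, 0, 0, 1.2, 0, 0, 0, 0, 0, 2.2, 0, 0, 0, 0, 0, 2.6, 0, 0, 0, 0, -1, 2.6, 0, 0, 0, 0, -2, 2.6, 0, 0, -0.15, 0, -3, 2.6, 0, 0, -0.3, 0, -4, 2.6, 0, 0, -0.45, 0, -4, 2.6, 0, 0, -0.6, 0, -4, 2.6, 0, 0, -0.6])

```text
time_s: 8.32
eef_pos: [0.4775, -0.2138, 0.1906]
eef_rot: [-0.0, 0.295, 0.955, 0.0]
wrist_force: [-0.5, -0.5, 0.1]
opening: 0.701
grasp_force: 0.0
```

```bash
python3 - <<'E'
from h import *
c=cam("top"); s=cam("scene");o=ctrl.get_obs();print(o["time_s"],o["q"],o["eef_pos"],o["wrist_force"],o["opening"])
f=lambda i,x,y,w,h,k:cv2.resize(i[y:y+h,x:x+w],None,fx=k,fy=k,interpolation=cv2.INTER_CUBIC)
m=np.hstack([f(c["pixels"],305,215,60,75,6),f(s["pixels"],280,195,70,75,6)])
cv2.imwrite("pics/w3.png",m[:,:,::-1])
E
```

```text
8.425 [-6.46523213e-01  1.06113661e-01  1.77739944e+00  5.50450725e-05
  1.25853625e+00 -1.62100681e+00] [ 0.47765675 -0.21289709  0.19059866] [-0.26820101 -0.49206503  0.48937083] 0.7045252063902129
```

View pics/w3.png

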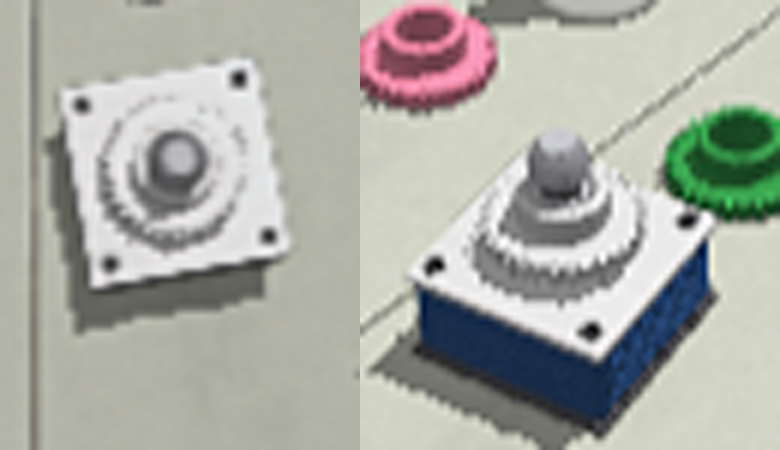

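Wheel is seated, level and centred in both views: axle at about (177,158) in the top crop, hub concentric. Next, position over the pliers' handles.

>>> move_arm(plan=[0.3, -1.2, 0, 0, 0, -0.18, 0.58, -2.4, 0, 0, 0, -0.36, 0.58, -2.48, 0, 0, 0, -0.54, 0.58, -2.48, 0, 0, 0, -0.72, 0.58, -2.48, -0.8, 0, 0, -0.9, 0.58, -2.48, -1.8, 0, 0, -0.973, 0.58, -2.48, -2.4, 0, 0, -0.973, 0.58, -2.48, -2.6, 0, 0, -0.973, 0.58, -2.48, -2.6, 0, 0, -0.973, 0.58, -2.48, -2.6, 0, 0, -0.973], grip=85)

```text
time_s: 9.68
eef_pos: [0.5079, -0.3381, 0.0626]
eef_rot: [0.002, 0.707, 0.707, 0.0]
wrist_force: [0.9, -0.4, 0.0]
opening: 0.994
grasp_force: 0.0
```

```bash
python3 - <<'E'
from h import *
c=cam("top"); s=cam("scene");o=ctrl.get_obs();print(o["time_s"],o["eef_rot"],o["eef_pos"],o["wrist_force"],o["opening"])
f=lambda i,x,y,w,h,k:cv2.resize(i[y:y+h,x:x+w],None,fx=k,fy=k,interpolation=cv2.INTER_CUBIC)
m=np.hstack([f(c["pixels"],395,200,80,90,4),f(s["pixels"],370,225,110,120,4)[:360]])
cv2.imwrite("pics/p1.png",m[:,:,::-1])
E
```

```text
9.775 [ 1.47350029e-03  7.07617755e-01  7.06593901e-01 -6.63384424e-06] [ 0.50772153 -0.33811768  0.06255132] [-1.22834923  0.78753976 -0.10922986] 0.9948646376258211
```

View pics/p1.png

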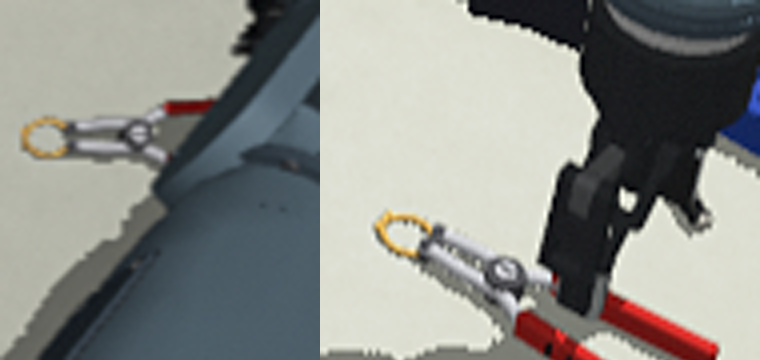

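The open fingers are above the handles, with the near fingertip at about (575,305) in the crop and still some 75 mm up. Lower, then close.

>>> move_arm(plan=[-0.02, 0.02, -0.5, 0, 0, 0, -0.02, 0.02, -0.9, 0, 0, 0, -0.02, 0.02, -1.1, 0, 0, 0, -0.02, 0.02, -1.17, 0, 0, 0, -0.02, 0.02, -1.17, 0, 0, 0, -0.02, 0.02, -1.17, 0, 0, 0])

```text
time_s: 10.52
eef_pos: [0.5063, -0.3368, 0.003]
eef_rot: [0.001, 0.708, 0.706, 0.0]
wrist_force: [0.8, -1.1, 0.2]
opening: 0.994
grasp_force: 0.0
```

>>> move_arm(plan=[0, 0, 0, 0, 0, 0, 0, 0, 0, 0, 0, 0, 0, 0, 0, 0, 0, 0, 0, 0, 0, 0, 0, 0, 0, 0, 0, 0, 0, 0, 0, 0, 0, 0, 0, 0, 0, 0, 0, 0, 0, 0, 0], grip=20)

```text
schema error: expected a multiple of 6 numbers
```

>>> move_arm(plan=[0, 0, 0, 0, 0, 0, 0, 0, 0, 0, 0, 0, 0, 0, 0, 0, 0, 0, 0, 0, 0, 0, 0, 0, 0, 0, 0, 0, 0, 0, 0, 0, 0, 0, 0, 0], grip=20)

```text
time_s: 11.28
eef_pos: [0.5068, -0.3376, 0.0043]
eef_rot: [0.002, 0.708, 0.706, -0.0]
wrist_force: [-1.4, 0.1, 9.7]
opening: 0.438
grasp_force: 61.4
```

>>> move_arm(plan=[0, 0, 0.3, 0, 0, 0, 0, 0, 0.9, 0, 0, 0, 0, 0, 1.6, 0, 0, 0, 0, 0, 2.3, 0, 0, 0, 0, 0, 2.7, 0, 0, 0, 0, 0, 2.7, 0, 0, 0, 0, 0, 2.7, 0, 0, 0])

```text
time_s: 12.15
eef_pos: [0.505, -0.3356, 0.1357]
eef_rot: [-0.001, 0.708, 0.706, -0.0]
wrist_force: [0.5, -0.0, -2.3]
opening: 0.439
grasp_force: 60.5
```

```bash
python3 - <<'E'
from h import *
c=cam("top"); s=cam("scene");o=ctrl.get_obs();print(o["time_s"],o["eef_rot"],o["eef_pos"],o["wrist_force"],o["torque"],o["opening"])
f=lambda i,x,y,w,h,k:cv2.resize(i[y:y+h,x:x+w],None,fx=k,fy=k,interpolation=cv2.INTER_CUBIC)
m=np.hstack([f(c["pixels"],380,195,55,70,7),f(s["pixels"],350,195,55,70,7)])
cv2.imwrite("pics/p2.png",m[:,:,::-1])
p=np.array(o["eef_pos"])
for z in(.133,.137,.141,.145):
  r=[p[0],p[1]+.12,z]; q=[p[0],p[1]+.06,z+.010]
  for n,cc,of in(("top",c,(380,195)),("scene",s,(350,195))): print(z,n,np.round((w2p(cc,r)-of+.5)*7+(0 if n=="top" else np.array([385,0]))),np.round((w2p(cc,q)-of+.5)*7+(0 if n=="top" else np.array([385,0]))))
E
```

```text
12.25 [-1.67454823e-03  7.07833927e-01  7.06376902e-01 -9.32026952e-06] [ 0.50486755 -0.33550653  0.13535151] [-0.62164088  0.19126425 -1.71529568] [-0.0141056  -0.01068696 -0.03163448] 0.43789953350721256
0.133 top [252. 234.] [427. 229.]
0.133 scene [699. 318.] [884. 387.]
0.137 top [255. 233.] [430. 228.]
0.137 scene [700. 308.] [886. 376.]
0.141 top [257. 231.] [433. 226.]
0.141 scene [701. 298.] [888. 366.]
0.145 top [260. 230.] [436. 225.]
0.145 scene [702. 287.] [889. 355.]
```

View pics/p2.png

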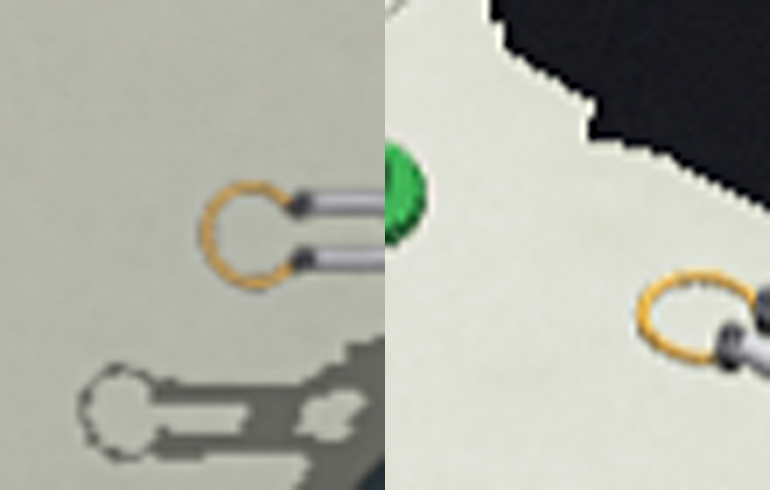

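The circlip is spread and the pliers hang level: ring centre at about (253,235) in the top crop, against (253,234) predicted. Moving over the axle.

>>> move_arm(plan=[-0.1, 0.6, 0, 0, 0, 0, -0.25, 1.5, 0, 0, 0, 0, -0.4, 2.5, 0, 0, 0, 0, -0.54, 3.4, 0, 0, 0, 0, -0.54, 3.9, 0, 0, 0, 0, -0.54, 4.04, 0, 0, 0, 0, -0.54, 4.04, 0, 0, 0, 0, -0.54, 4.04, 0, 0, 0, 0, -0.54, 4.04, 0, 0, 0, 0])

```text
time_s: 13.38
eef_pos: [0.4788, -0.1353, 0.1372]
eef_rot: [-0.0, 0.708, 0.706, -0.0]
wrist_force: [-0.3, 0.1, -1.6]
opening: 0.44
grasp_force: 60.6
```

```bash
python3 - <<'E'
from h import *
c=cam("top"); s=cam("scene");o=ctrl.get_obs();print(o["time_s"],o["eef_rot"],o["eef_pos"],o["wrist_force"],o["opening"])
f=lambda i,x,y,w,h,k:cv2.resize(i[y:y+h,x:x+w],None,fx=k,fy=k,interpolation=cv2.INTER_CUBIC)
m=np.hstack([f(c["pixels"],310,210,55,65,7),f(s["pixels"],285,180,55,65,7)])
cv2.imwrite("pics/p3.png",m[:,:,::-1])
p=np.array(o["eef_pos"]);t=np.linspace(0,6.28,100)
def ext(cc,of,x,y,z,r):
    q=np.array([(w2p(cc,[x+r*np.cos(a),y+r*np.sin(a),z])-of+.5)*7 for a in t]);q[:,0]+=0 if cc is c else 385
    return np.round([q[:,0].min(),q[:,0].max(),q[:,1].min(),q[:,1].max()])
for n,cc,of in(("top",c,(310,210)),("scene",s,(285,180))):
  print(n,"ring",ext(cc,of,p[0]-.0003,p[1]+.12,p[2]-.0023,.0185),"ax",ext(cc,of,.4779,-.0134,.092,.012))
E
```

```text
13.475 [ 1.68283964e-05  7.08175295e-01  7.06036650e-01 -2.85396251e-05] [ 0.47879478 -0.13502605  0.13725208] [ 0.81560891  0.02367426 -1.47249157] 0.44156075155543506
top ring [133. 237. 155. 259.] ax [143. 208. 189. 254.]
scene ring [520. 637. 150. 223.] ax [542. 615. 264. 312.]
```

View pics/p3.png

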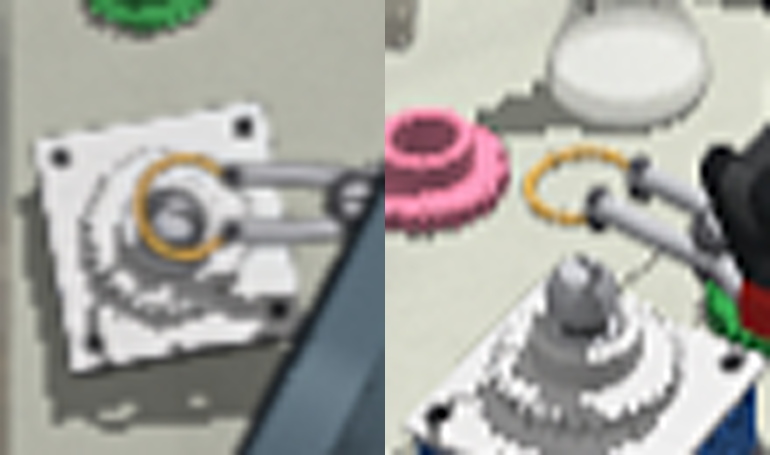

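Ring and axle appear where the model predicts: the ring's left edge is at 135 in the top crop (predicted 133), and the scene view agrees. Lowering with a small y correction.

>>> move_arm(plan=[-0.01, 0.03, 0, 0, 0, 0, -0.01, 0.03, -0.2, 0, 0, 0, -0.01, 0.03, -0.4, 0, 0, 0, -0.01, 0.03, -0.55, 0, 0, 0, -0.01, 0.03, -0.65, 0, 0, 0, -0.01, 0.03, -0.7, 0, 0, 0, -0.01, 0.03, -0.7, 0, 0, 0])

```text
time_s: 14.35
eef_pos: [0.4783, -0.1329, 0.1022]
eef_rot: [-0.0, 0.708, 0.706, -0.0]
wrist_force: [0.1, 0.0, -1.7]
opening: 0.443
grasp_force: 60.6
```

>>> move_arm(plan=[0, 0, -0.1, 0, 0, 0, 0, 0, -0.2, 0, 0, 0, 0, 0, -0.3, 0, 0, 0, 0, 0, -0.36, 0, 0, 0, 0, 0, -0.4, 0, 0, 0, 0, 0, -0.4, 0, 0, 0, 0, 0, -0.4, 0, 0, 0])

```text
time_s: 15.22
eef_pos: [0.4784, -0.1329, 0.0824]
eef_rot: [0.0, 0.708, 0.706, 0.0]
wrist_force: [-0.3, 0.4, -1.0]
opening: 0.443
grasp_force: 60.6
```

```bash
python3 - <<'E'
from h import *
c=cam("top"); s=cam("scene");o=ctrl.get_obs();print(o["time_s"],o["eef_rot"],o["eef_pos"],o["wrist_force"],o["opening"],o["grasp_force"])
f=lambda i,x,y,w,h,k:cv2.resize(i[y:y+h,x:x+w],None,fx=k,fy=k,interpolation=cv2.INTER_CUBIC)
m=np.hstack([f(c["pixels"],310,210,55,65,7),f(s["pixels"],285,200,55,65,7)])
cv2.imwrite("pics/p4.png",m[:,:,::-1])
p=np.array(o["eef_pos"]);t=np.linspace(0,6.28,100)
def ext(cc,of,x,y,z,r):
    q=np.array([(w2p(cc,[x+r*np.cos(a),y+r*np.sin(a),z])-of+.5)*7 for a in t]);q[:,0]+=0 if cc is c else 385
    return np.round([q[:,0].min(),q[:,0].max(),q[:,1].min(),q[:,1].max()])
for n,cc,of in(("top",c,(310,210)),("scene",s,(285,200))):
  print(n,"ring",ext(cc,of,p[0]-.0003,p[1]+.12,p[2]-.0023,.0185),ext(cc,of,.4779,-.0134,.079,.0185),"ax",ext(cc,of,.4779,-.0134,.092,.012))
E
```

```text
15.325 [1.65277577e-04 7.07799690e-01 7.06413173e-01 3.51699557e-05] [ 0.47840661 -0.13290175  0.08245982] [-0.09465065 -0.48336113 -1.25794054] 0.4412825754451564 60.58502554893494
top ring [123. 222. 175. 274.] [124. 223. 176. 275.] ax [143. 208. 189. 254.]
scene ring [523. 635. 137. 211.] [524. 636. 141. 215.] ax [542. 615. 124. 172.]
```

View pics/p4.png

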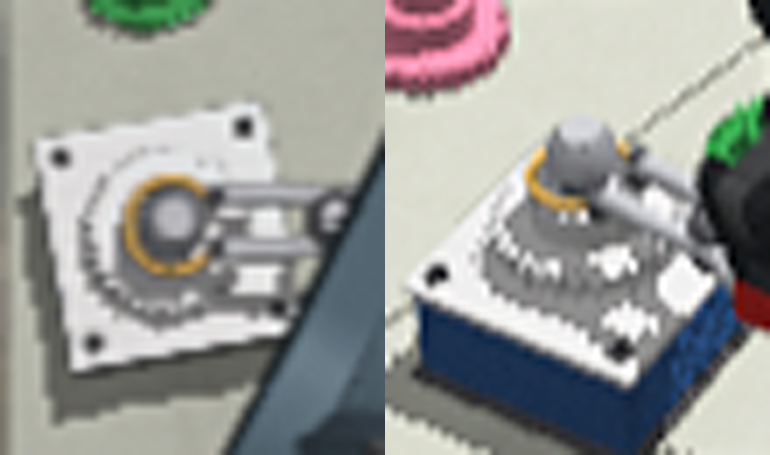

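The ring encircles the axle concentrically, level, at about 80 mm height, with no contact force. Handing in.

```bash
python3 -c "
from bench import ctrl
print(ctrl.hand_in())"
```

```text
the job is handed in; nothing more can be done
None
```

I handed the job in at about 15 s with the wheel seated on the shoulder and let go. The squeezed pliers hold the spread circlip level round the groove at about 80 mm, with no sign of contact force; the hand-in returned no verdict.

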